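# Scrape the slab clean and put the heating blocks away

## Robot

A 7-joint arm with a two-finger parallel gripper is mounted at the origin on the work surface. World frame = base frame: x ahead of the robot, y to its left, z up, the work surface at z = 0. Lengths are in m, angles in rad, forces in N, time in s.
With the tool pointing down it reaches from about 0.4 to 0.85 m from the base axis. Payload 10.4 kg.
Tool frame: the origin (TCP) lies between the finger pads; the fingertips stand 19 mm ahead of it and the grasp point (between the pads) is the TCP (manip.tips_ahead is the distance from the TCP to the fingertips, in m); z points along the fingers, y is the line along which they close (so a half turn about z gives the same grasp; the last joint's range is limited). The gripper opens to 85 mm and grips with 20 to 120 N. Pads are 22 mm wide; open, the fingers measure 114 mm over their backs; the gripper's body (76 mm by 85 mm) begins 54 mm behind the grasp point. The pads swing forward as they close: fully open they stand 13 mm farther back than shut.
Start: joints at [1.226, 0.332, -0.065, 1.46, 0.022, 1.35, -0.088], TCP at [0.198, -0.593, 0.25] pointing down, gripper open.
Joint ranges: [-2.6, 2.6], [-0.5, 2.12], [-1.47, 1.34], [0.16, 2.42], [-1.27, 4.41], [0.06, 2.06], [-2.6, 2.6]. Speed limits (rad/s): [2.22, 2.22, 2.79, 2.79, 3.14, 3.14, 3.14].

## Interface

Orientations are given as a unit quaternion [x, y, z, w].
In Python, from workcell import manip, viewer gives the robot as it stands.
- The arm moves only by the tool arm_command, never from a script. Its argument "series" is text: rows parted by semicolons, each of 5 numbers parted by spaces: the closure, from 0 (fully open) to 1 (shut), then the shift along the tool's x, y, z normalised to -1 to 1, where 1 is 0.4 m, then the turn about the tool's z normalised to -1 to 1, where 1 is 180 degrees. In form: jaw tx ty tz spin; .... A call has exactly 10 rows; each row shifts and turns the commanded pose from where the row before left it, along the tool's axes as they then stand; what a row does not reach is not made up. A row lasts 1/8 s, in which the tool goes at most 62.5 mm and 10.7 degrees, less where a joint would pass 70% of its speed; a pose out of reach is approached as far as the arm can. A call with a number of a shift or a turn outside -1 to 1 is refused whole. A call with a gripper value outside its range is refused whole. The fingers move at their own pace and stop on an object; "newtons" is the grip in N (left out, the last holds). Time passes only in rows, so rows that do not move let the fingers close, or fill a call up. It gives the time, the measured TCP pose, the force, the opening and the grip force at its end, in the units of the state.
- manip.get_obs(): the state, without advancing time (a new reading comes with each control period).
- viewer.camera(name): name is "scene" or "top" or "wrist"; returns a dict with "pixels" (384x512x3 uint8, red, green, blue), "intrinsics" (3x3 intrinsics, pixels), "extrinsics" (4x4, takes a point from world to camera coordinates). Camera axes: x right, y up, looking along -z (the intrinsics and any distortion apply to the point x, -y, -z); pixel columns grow to the right and rows downward; lengths in m; the calibration is good to about 2 mm. A picture is of the moment at which its call begins. There is no depth.
- manip.hand_in(): hands the job in; it is judged then, once.
The state is a dict: "clock": time; "joint_pos": joint angles; "joint_velocities": joint speeds; "tau": joint torques, N m; "position": TCP position; "ee_rot": TCP orientation; "ft_force": force on the tool from outside, world axes, zero at the start; "torque": the same for the moment, N m; "grip_width": opening from 0.0 (shut) to 1.0 (fully open); "grasp_force": force on a finger pad.
Only numpy, scipy, OpenCV 4.12 (cv2) and the standard library are available. Lean on these libraries where they do the work, as an engineer would, in place of code of your own. Each camera call takes 0.05 s, during which the arm holds its last target. There are 200 camera calls.

## Task

Clear this bench: with the yellow scraper, wipe every broken terracotta shard off the white slab into the steel trough at its edge - the shards are sharp, so never let the gripper touch them - and once the slab is clear put the scraper back in its slot in the blue caddy. Also put every aluminium heating block that is standing on the bench fully down, handle up, into the caddy pocket of its own shape. Leave the bottle, the flask and the dish where they are.

Things in the scene. Friction and masses are not known exactly. Their poses are not given: they have to be found in the camera images.
- station: fixed cleaning station: a white glazed slab 210 (x) by 240 mm (y), top 40 mm above the bench, with dark rims 12 mm above the slab top along both sides (inner faces y = +-120 mm) and the far end (inner face x = +105 mm). Its near edge (x = -105 mm) has no rim and drops straight into a steel trough. Origin: bench level under the slab's centre; x points from the trough towards the far rim, z up
- slab_top (a point): centre of the slab's top face, axes as the station's
- trough (a point): centre of the steel trough's floor, 6 mm above the bench; the trough is 100 mm (x) by 250 mm (y) inside, walls up to 50 mm above the bench, axes as the station's
- caddy: fixed blue storage caddy, 264 (x) by 178 mm (y), 18 mm thick, with five pockets of different shapes. Origin: centre of the underside, on the bench; z up
- pocket_scraper (a point): centre of the floor of the caddy's scraper slot, 41 (x) by 145 mm (y); 12 mm deep (floor 6 mm, caddy top 18 mm above the bench); axes as the caddy's
- pocket_bar (a point): centre of the floor of the caddy's bar pocket, 35 (x) by 115 mm (y); 12 mm deep (floor 6 mm, caddy top 18 mm above the bench); axes as the caddy's
- pocket_oblong (a point): centre of the floor of the caddy's oblong pocket, 55 (x) by 95 mm (y); 12 mm deep (floor 6 mm, caddy top 18 mm above the bench); axes as the caddy's
- pocket_round (a point): centre of the floor of the caddy's round pocket, 75 mm across; 12 mm deep (floor 6 mm, caddy top 18 mm above the bench); axes as the caddy's
- pocket_square (a point): centre of the floor of the caddy's square pocket, 67 by 67 mm; 12 mm deep (floor 6 mm, caddy top 18 mm above the bench); axes as the caddy's
- scraper: yellow scraper block, 36 (x) by 140 mm (y), 24 mm tall, flat rubber underside, with an upright black handle rib in the middle: 16 mm thick along x, 60 mm long along y, rising to 69 mm above the underside. Origin: centre of the underside, z up. 0.25 kg. Starts in its slot in the caddy
- round_block: aluminium heating block, round, 70 mm across, 34 mm tall, with an upright red handle rib on top in the middle: 16 mm thick along the block's x, 44 mm long along its y, rising to 70 mm above the underside. Origin: centre of the underside, z up. Weighs 0.25 to 0.5 kg. May be absent (None). Belongs in the round pocket (pocket_round).
- square_block: aluminium heating block, square, 62 by 62 mm, 34 mm tall, with an upright green handle rib on top in the middle: 16 mm thick along the block's x, 44 mm long along its y, rising to 70 mm above the underside. Origin: centre of the underside, z up. Weighs 0.25 to 0.5 kg. May be absent (None). Belongs in the square pocket (pocket_square).
- oblong_block: aluminium heating block, oblong, 50 (x) by 90 mm (y), 34 mm tall, with an upright blue handle rib on top in the middle: 16 mm thick along the block's x, 44 mm long along its y, rising to 70 mm above the underside. Origin: centre of the underside, z up. Weighs 0.25 to 0.5 kg. May be absent (None). Belongs in the oblong pocket (pocket_oblong).
- bar_block: aluminium heating block, narrow bar, 30 (x) by 110 mm (y), 34 mm tall, with an upright orange handle rib on top in the middle: 16 mm thick along the block's x, 44 mm long along its y, rising to 70 mm above the underside. Origin: centre of the underside, z up. Weighs 0.25 to 0.5 kg. May be absent (None). Belongs in the bar pocket (pocket_bar).
- shard1: sharp broken terracotta shard, about 45 by 30 mm, 14 mm thick, lying on the slab; origin: centre of its underside. May be absent (None)
- shard2: sharp broken terracotta shard, about 45 by 30 mm, 14 mm thick, lying on the slab; origin: centre of its underside. May be absent (None)
- shard3: sharp broken terracotta shard, about 45 by 30 mm, 14 mm thick, lying on the slab; origin: centre of its underside. May be absent (None)
- shard4: sharp broken terracotta shard, about 45 by 30 mm, 14 mm thick, lying on the slab; origin: centre of its underside. May be absent (None)
- shard5: sharp broken terracotta shard, about 45 by 30 mm, 14 mm thick, lying on the slab; origin: centre of its underside. May be absent (None)
- shard6: sharp broken terracotta shard, about 45 by 30 mm, 14 mm thick, lying on the slab; origin: centre of its underside. May be absent (None)
- reagent_bottle: bystander: amber reagent bottle, 68 mm across, 150 mm tall; origin: centre of its underside
- flask: bystander: glass conical flask, 84 mm across, 110 mm tall; origin: centre of its underside
- dish: bystander: white ceramic dish, 80 mm across, 30 mm tall; origin: centre of its underside
Mind the look-alikes: they are no part of the job. Leave any purple look-alike of the oblong_block alone. Leave any purple look-alike of the bar_block alone.

How it is judged:
On the way, in this order (a step that is already met when the one before it is completed fails the run):
1. the scraper is down on the slab (x of scraper in the frame of slab_top between -0.11 and 0.11 m and y of scraper in the frame of slab_top between -0.12 and 0.12 m and z of scraper in the frame of slab_top below 0.012 m), for 0.1 s.
2. all shards are off the slab and in the trough (x of shard1 in the frame of trough between -0.055 and 0.05 m and y of shard1 in the frame of trough between -0.13 and 0.13 m and z of each of shard1, shard2, shard3, shard4, shard5, shard6 in the frame of trough below 0.04 m and x of shard2 in the frame of trough between -0.055 and 0.05 m and y of shard2 in the frame of trough between -0.13 and 0.13 m and x of shard3 in the frame of trough between -0.055 and 0.05 m and y of shard3 in the frame of trough between -0.13 and 0.13 m and x of shard4 in the frame of trough between -0.055 and 0.05 m and y of shard4 in the frame of trough between -0.13 and 0.13 m and x of shard5 in the frame of trough between -0.055 and 0.05 m and y of shard5 in the frame of trough between -0.13 and 0.13 m and x of shard6 in the frame of trough between -0.055 and 0.05 m and y of shard6 in the frame of trough between -0.13 and 0.13 m), for 0.2 s.
3. the scraper is back in its slot (horizontal distance between scraper and pocket_scraper below 0.007 m and z of scraper in the frame of pocket_scraper below 0.004 m and angle between scraper's own z axis and vertical below 0.12 rad and linear speed of scraper below 0.02 m/s), for 0.2 s.
At the end, for the whole second after the job is handed in: every shard present lies in the trough (origin within its walls and at most 40 mm above its floor); the scraper and every block present rest upright in their own pockets, within 7 mm of the pocket's centre and 4 mm of its floor, tilted under 0.12 rad, at rest (all of step 2 and all of step 3 and horizontal distance between round_block and pocket_round below 0.007 m and z of round_block in the frame of pocket_round below 0.004 m and angle between each of round_block, square_block, oblong_block, bar_block's own z axis and vertical below 0.12 rad and linear speed of each of round_block, square_block, oblong_block, bar_block below 0.02 m/s and horizontal distance between square_block and pocket_square below 0.007 m and z of square_block in the frame of pocket_square below 0.004 m and horizontal distance between oblong_block and pocket_oblong below 0.007 m and z of oblong_block in the frame of pocket_oblong below 0.004 m and horizontal distance between bar_block and pocket_bar below 0.007 m and z of bar_block in the frame of pocket_bar below 0.004 m); the robot touches nothing.
It fails at once if the gripper touches a shard (over 1 N) (contact force between the fingers and shard1 above 1 N or contact force between the fingers and shard2 above 1 N or contact force between the fingers and shard3 above 1 N or contact force between the fingers and shard4 above 1 N or contact force between the fingers and shard5 above 1 N or contact force between the fingers and shard6 above 1 N).
It fails at once if the bottle, flask or dish is shifted by more than 25 mm or tipped (distance of any of reagent_bottle, flask, dish from where it was at the start of the episode above 0.025 m or angle between any of reagent_bottle, flask, dish's own z axis and vertical above 0.4 rad).
Of round_block, square_block, oblong_block, bar_block only 3 to 4 are there at a start; the rules pass over those that are not, and their reading is None.
Of shard1, shard2, shard3, shard4, shard5, shard6 only 4 to 6 are there at a start; the rules pass over those that are not, and their reading is None.
At some moment in a run one of round_block, square_block, oblong_block, bar_block may be knocked a few centimetres aside while the robot is not near it.
Once in a run the grip may slacken for a moment while it holds something.
It also fails if it takes over 210 s, if anything falls off the work surface, if the arm or the gripper's body presses on something with over 40 N, if the wrist force passes 120 N, or if a joint passes its speed limit or range.

## Working session

There is one attempt and no reset: what is moved stays moved. The work goes in short steps, Python scripts to look and compute and a tool call to move; the robot and the scene stay as the last step left them, time stands still between calls to the robot, and variables do not carry over. Pictures are saved under pics/ and viewed, at most 16 in all, crops included, and the job is handed in when it is done.

Besides the shell and the picture viewer there is one more tool, called after "Request:" in YAML: its name, and indented under it one key for each argument. arm_command: Moves the arm, as the interface text tells. Scaled input: -1 to 1 covers 0.4 m each way for a shift and 180 degrees each way for a turn. Its arguments: {"type":"object","properties":{"series":{"type":"string"},"newtons":{"type":"number"}},"required":["series"]}

```bash
mkdir -p pics; ls; python3 - <<'E'
from workcell import manip, viewer
import cv2,numpy as np
o=manip.get_obs(); print({k:np.round(v,3) for k,v in o.items()})
for n in ("scene","top"):
    c=viewer.camera(n); cv2.imwrite(f"pics/{n}0.png",c["pixels"][:,:,::-1]); print(n,c["intrinsics"],c["extrinsics"].round(4), [k for k in c])
E
```

```text
pics
{'clock': np.float64(0.0), 'joint_pos': array([ 1.226,  0.333, -0.065,  1.461,  0.022,  1.35 , -0.088]), 'joint_velocities': array([-0.001, -0.001, -0.001, -0.   ,  0.001,  0.001, -0.001]), 'tau': array([-1.0000e-03, -6.2545e+01,  4.8000e-02, -3.9160e+01,  1.6000e-02,
        1.0000e-02,  0.0000e+00]), 'position': array([ 0.198, -0.593,  0.25 ]), 'ee_rot': array([ 0.987,  0.16 , -0.   , -0.001]), 'ft_force': array([0.636, 1.013, 0.263]), 'torque': array([ 0.035,  0.023, -0.008]), 'grasp_force': np.float64(0.0), 'grip_width': np.float64(1.002)}
scene [[440.22377133   0.         251.41713272]
 [  0.         440.22377133 185.11330505]
 [  0.           0.           1.        ]] [[-0.8278  0.561  -0.0022  0.4916]
 [-0.4648 -0.6836  0.5627  0.2283]
 [ 0.3142  0.4668  0.8266 -1.5628]
 [ 0.      0.      0.      1.    ]] ['pixels', 'intrinsics', 'extrinsics']
top [[408.72582013   0.         246.38566067]
 [  0.         408.72582013 193.83121056]
 [  0.           0.           1.        ]] [[-0.0143 -0.9999 -0.0083  0.0326]
 [ 0.9978 -0.0148  0.0643 -0.5887]
 [-0.0644 -0.0073  0.9979 -1.5425]
 [ 0.      0.      0.      1.    ]] ['pixels', 'intrinsics', 'extrinsics']
```

View pics/top0.png

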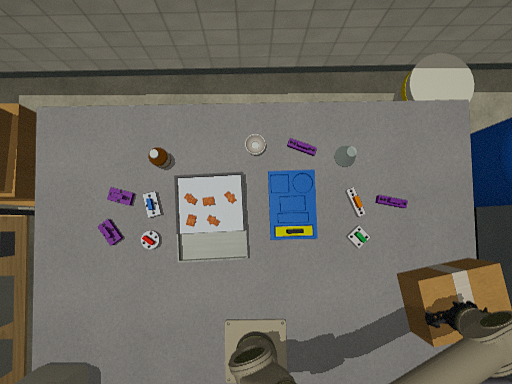

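View pics/scene0.png

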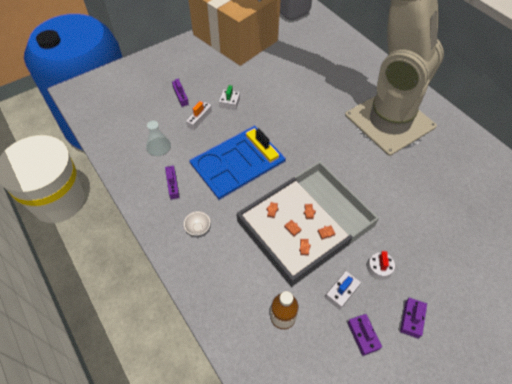

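The top view shows the slab with 5 shards around (210,208) and the trough at (213,246). The caddy is at (293,205) with the scraper at (294,231).

The real blocks, each with a white body and a coloured rib, are oblong/blue (152,205), round/red (150,240), bar/orange (355,202) and square/green (358,237). The purple pieces at (120,196), (110,232), (302,147) and (391,201) are look-alikes, so I leave them alone.

```bash
cat > h.py <<'E'
import cv2, numpy as np
from workcell import manip, viewer
from scipy.spatial.transform import Rotation as R
def cast(c,px,z):
    K,E=c["intrinsics"],c["extrinsics"]; px=np.atleast_2d(np.asarray(px,float))
    d=np.c_[px,np.ones(len(px))]@np.linalg.inv(K).T; d[:,1:]*=-1
    d=d@E[:3,:3]; o=-E[:3,:3].T@E[:3,3]
    return o+d*((z-o[2])/d[:,2])[:,None]
def proj(c,P):
    K,E=c["intrinsics"],c["extrinsics"]; q=np.atleast_2d(P)@E[:3,:3].T+E[:3,3]; q[:,1:]*=-1
    q=q@K.T; return q[:,:2]/q[:,2:]
HSV=dict(red=[(0,170,120),(4,255,255)],orange=[(9,180,170),(17,255,255)],green=[(55,120,60),(80,255,255)],blue=[(102,170,60),(120,255,255)],yellow=[(24,150,120),(33,255,255)],shard=[(4,110,110),(10,230,255)],white=[(0,0,185),(180,35,255)],black=[(0,0,0),(180,255,50)])
def mask(c,n):
    h=cv2.cvtColor(c["pixels"],cv2.COLOR_RGB2HSV); return cv2.inRange(h,*[np.array(v) for v in HSV[n]])
def blobs(m,amin=12):
    cs,_=cv2.findContours(m,cv2.RETR_EXTERNAL,cv2.CHAIN_APPROX_NONE)
    return sorted([k for k in cs if cv2.contourArea(k)>=amin],key=cv2.contourArea,reverse=True)
def rect(c,k,z):
    """min-area rectangle of a contour cast to plane z: centre, sides(long,short), yaw of long side deg"""
    P=cast(c,k.reshape(-1,2),z)[:,:2].astype(np.float32)
    b=cv2.boxPoints(cv2.minAreaRect(P)); e=[b[1]-b[0],b[2]-b[1]]; e.sort(key=lambda v:-np.hypot(*v))
    return b.mean(0).round(4),[round(float(np.hypot(*v)),4) for v in e],round(float(np.degrees(np.arctan2(e[0][1],e[0][0])))%180,1)
def shot(n,f=None):
    c=viewer.camera(n)
    if f: cv2.imwrite(f"pics/{f}.png",c["pixels"][:,:,::-1])
    return c
def state():
    o=manip.get_obs(); r=R.from_quat(o["ee_rot"]).as_matrix()
    print("t",round(float(o["clock"]),2),"pos",o["position"].round(4),"x-axis yaw",round(float(np.degrees(np.arctan2(r[1,0],r[0,0]))),2),"zz",r[2,2].round(4),"F",o["ft_force"].round(1),"w",round(float(o["grip_width"]),3),"gf",round(float(o["grasp_force"]),1)); return o,r
E
python3 - <<'E'
from h import *
c=shot("top")
for n,z in (("red",.07),("orange",.07),("green",.07),("blue",.018),("yellow",.03),("shard",.054),("white",.04)):
    for k in blobs(mask(c,n))[:7]:
        u=k.reshape(-1,2)
        print(n,cv2.contourArea(k),u.mean(0).round(),*rect(c,k,.07 if (n=="blue" and len(k)<80) else z))
E
```

```text
red 34.0 [147. 240.] [0.4214 0.39  ] [0.0411, 0.0141] 56.0
orange 17.0 [359. 201.] [ 0.5543 -0.3875] [0.0409, 0.0116] 24.8
green 37.0 [361. 237.] [ 0.4221 -0.393 ] [0.0435, 0.0156] 43.8
blue 3038.0 [292. 205.] [ 0.5463 -0.1499] [0.2606, 0.1766] 1.1
blue 3014.0 [493. 165.] [ 0.6987 -0.9127] [0.3446, 0.1527] 176.8
blue 31.5 [149. 204.] [0.5529 0.3845] [0.0407, 0.0152] 14.0
yellow 293.5 [294. 231.] [ 0.4473 -0.1535] [0.1356, 0.0338] 89.2
white 3271.0 [210. 204.] [0.5524 0.1611] [0.2364, 0.206] 91.8
white 35.0 [153. 153.] [0.7485 0.3746] [0.0268, 0.023] 89.1
white 25.5 [153. 238.] [0.4261 0.3806] [0.0624, 0.045] 26.6
white 24.5 [153. 196.] [0.5813 0.3751] [0.0352, 0.0174] 14.0
white 21.5 [157. 210.] [0.5353 0.3641] [0.0356, 0.0182] 14.0
white 19.5 [255. 145.] [ 0.7731 -0.0116] [0.0228, 0.0153] 89.1
white 19.0 [149. 212.] [0.5278 0.3914] [0.0373, 0.019] 18.5
```

Request:
arm_command:
  series: "0 0 0 0 -0.05; 0 0 0 0 -0.05; 0 0 0 0 -0.05; 0 0 0 0 -0.05; 0 0 0 0 -0.05; 0 0 0 0 -0.05; 0 0 0 0 -0.05; 0 0 0 0 -0.048; 0 0.11 0.062 0 0; 0 0.11 0.062 0 0"

```text
clock: 1.4
position: [0.2475, -0.5037, 0.2498]
ee_rot: [0.707, 0.707, 0.0, -0.0]
ft_force: [-0.4, 0.4, 1.0]
grip_width: 0.998
grasp_force: 0.0
```

Request:
arm_command:
  series: "0 0.11 0.062 0 0; 0 0.11 0.062 0 0; 0 0.11 0.062 0 0; 0 0.11 0.062 0 0; 0 0.11 0.062 0 0; 0 0.11 0.062 0 0; 0 0.11 0.062 0 0; 0 0.11 0.064 0 0; 0 0 0 0 0; 0 0 0 0 0"

```text
clock: 2.65
position: [0.4455, -0.153, 0.2501]
ee_rot: [0.707, 0.708, -0.0, -0.0]
ft_force: [-0.6, -0.8, -0.6]
grip_width: 1.0
grasp_force: 0.0
```

```bash
python3 - <<'E'
from h import *
state(); c=shot("wrist","w1"); print(c["extrinsics"].round(3),c["intrinsics"][0,0])
for k in blobs(mask(c,"yellow"),100): print(rect(c,k,.03),cv2.contourArea(k),k.reshape(-1,2).min(0),k.reshape(-1,2).max(0))
E
```

```text
t 2.65 pos [ 0.4455 -0.153   0.2501] x-axis yaw 90.07 zz -1.0 F [-0.6 -0.8 -0.6] w 1.0 gf 0.0
[[ 1.    -0.    -0.001 -0.446]
 [-0.     0.965 -0.264  0.181]
 [ 0.001  0.264  0.965 -0.339]
 [ 0.     0.     0.     1.   ]] 303.61183126576805
(array([ 0.448 , -0.1502], dtype=float32), [0.1374, 0.0345], 90.8) 3418.5 [236 105] [267 223]
```

View pics/w1.png

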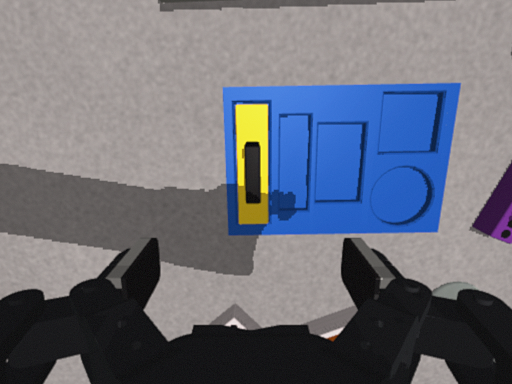

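The wrist view shows the scraper in its slot, yellow at (236-267, 105-223) with a black rib at (253,172). To its right are the empty bar, oblong, square and round pockets. The measured size of 137x35 mm matches the scraper.

Request:
arm_command:
  series: "0 0.008 0.006 0.09 -0.004; 0 0 0 0.1 0; 0 0 0 0.1 0; 0 0 0 0.1 0; 0 0 0 0.095 0; 0 0 0 0 0; 1 0 0 0 0; 1 0 0 0 0; 1 0 0 0 0; 1 0 0 0 0"
  newtons: 80

```text
clock: 3.95
position: [0.4486, -0.1496, 0.0569]
ee_rot: [0.702, 0.712, 0.0, 0.001]
ft_force: [-1.4, 0.4, 4.7]
grip_width: 0.181
grasp_force: 77.7
```

Request:
arm_command:
  series: "1 0 0 0 0; 1 0 0 0 0; 1 0 0 -0.05 0; 1 0 0 -0.1 0; 1 0 0 -0.1 0; 1 0 0 -0.05 0; 1 0 0 0 0; 1 0 0 0 0; 1 0 0 0 0; 1 0 0 0 0"

```text
clock: 5.2
position: [0.448, -0.1492, 0.1756]
ee_rot: [0.702, 0.712, -0.0, -0.001]
ft_force: [0.4, -0.2, -4.0]
grip_width: 0.174
grasp_force: 78.4
```

```bash
python3 - <<'E'
from h import *
o,r=state(); c=shot("wrist","w2"); 
for k in blobs(mask(c,"yellow"),100): 
    z=o["position"][2]-.05+.024; P,s,a=rect(c,k,z);print(P,s,a, (P-o["position"][:2]).round(4))
c=shot("top")
k=blobs(mask(c,"white"))[0]; print(rect(c,k,.04))
b=c["pixels"].copy()
cv2.imwrite("pics/topcrop.png",cv2.resize(b[165:270,165:260,::-1],None,fx=6,fy=5,interpolation=cv2.INTER_CUBIC)[:600])
cc=shot("scene")
for k in blobs(mask(c,"shard"),8): print("shard",rect(c,k,.054))
for k in blobs(mask(cc,"shard"),8): print("scene",rect(cc,k,.047), cast(cc,k.reshape(-1,2).mean(0),.047))
E
```

```text
t 5.2 pos [ 0.448  -0.1492  0.1756] x-axis yaw 90.81 zz -1.0 F [ 0.4 -0.2 -4. ] w 0.174 gf 78.4
[ 0.4477 -0.1133] [0.0661, 0.0348] 90.8 [-0.0003  0.0359]
(array([0.5531, 0.1614], dtype=float32), [0.2362, 0.2066], 92.2)
scene (array([0.4928, 0.2318], dtype=float32), [0.042, 0.0343], 165.5) [[0.49346199 0.23278466 0.047     ]]
scene (array([0.5643, 0.1672], dtype=float32), [0.0414, 0.0311], 95.8) [[0.56480224 0.16726129 0.047     ]]
scene (array([0.4906, 0.1506], dtype=float32), [0.0481, 0.0297], 55.8) [[0.49057976 0.14978094 0.047     ]]
scene (array([0.5778, 0.0851], dtype=float32), [0.0448, 0.0297], 55.8) [[0.57749857 0.08469604 0.047     ]]
scene (array([0.573 , 0.2346], dtype=float32), [0.0476, 0.0251], 51.7) [[0.57249001 0.2325596  0.047     ]]
```

View pics/topcrop.png

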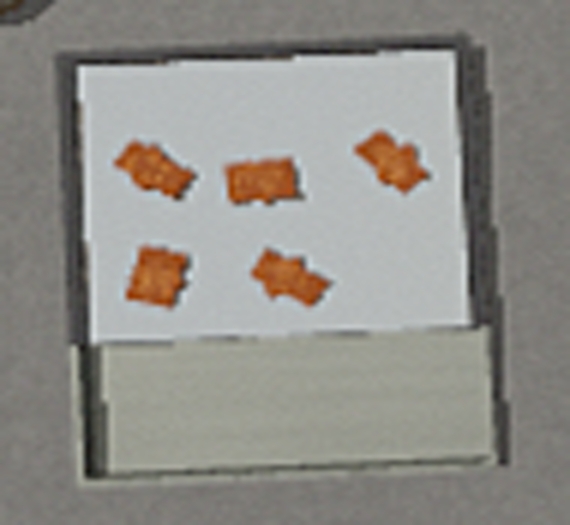

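The crop shows five shards on the white slab, all at least 50 mm from the far rim, with the trough below them. I'll sweep in two lanes at local y = +45 mm and −45 mm.

Request:
arm_command:
  series: "1 0 0 0 -0.007; 1 0.11 0.061 0 0; 1 0.11 0.061 0 0; 1 0.11 0.061 0 0; 1 0.11 0.061 0 0; 1 0.11 0.061 0 0; 1 0.11 0.061 0 0; 1 0.11 0.061 0 0; 1 0.11 0.062 0 0; 1 0 0 0 0"

```text
clock: 6.6
position: [0.6307, 0.2144, 0.1755]
ee_rot: [0.692, 0.722, 0.001, -0.002]
ft_force: [0.3, -0.5, -1.6]
grip_width: 0.178
grasp_force: 79.2
```

```bash
python3 - <<'E'
from h import *
o,r=state(); c=shot("wrist","w3"); s=np.array([.5528,.161]); a=np.radians(2.1); ex=np.array([np.cos(a),np.sin(a)]); ey=np.array([-ex[1],ex[0]])
d=o["position"][:2]-s; print("local",d@ex,d@ey)
for k in blobs(mask(c,"shard"),60): p=cast(c,k.reshape(-1,2),.047)[:,:2]-s; print("shard local x",(p@ex).min(),(p@ex).max(),"y",(p@ey).min(),(p@ey).max())
E
```

```text
t 6.6 pos [0.6307 0.2144 0.1755] x-axis yaw 92.42 zz -1.0 F [ 0.3 -0.5 -1.6] w 0.178 gf 79.2
local 0.07975661683481695 0.050516619685723345
shard local x -0.08407034401445618 -0.03494440725965767 y 0.0557215505510427 0.09618478834232955
shard local x -1.6986117972461504e-05 0.046632572358493926 y 0.04889906236307958 0.09903594653008474
shard local x -0.08763598341004838 -0.04233681446795019 y -0.033715476340906034 0.017201985895507005
shard local x -0.006511274855569166 0.02713359485338757 y -0.015863176160927306 0.027018868469691575
```

View pics/w3.png

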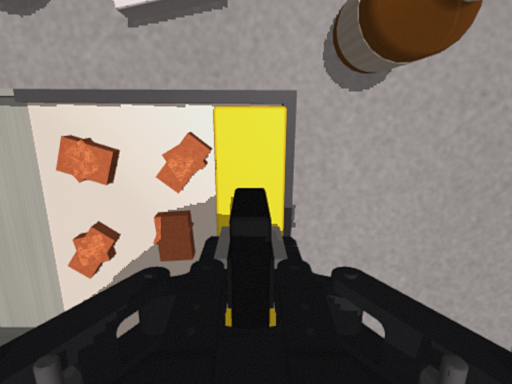

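The view shows the scraper hovering over the slab's far-left corner. Its yellow body spans (214-287, 105-300), and the four nearest shards are left of it. I'll check the slab's edges and the settled pose.

```bash
python3 - <<'E'
from h import *
o,r=state(); c=shot("wrist"); m=mask(c,"white"); 
s=np.array([.5528,.161]); a=np.radians(2.1); ex=np.array([np.cos(a),np.sin(a)]); ey=np.array([-ex[1],ex[0]])
P=[]
for u in (50,90,130,170,205):
    v=np.argmax(m[:,u]>0); p=cast(c,[u,v-.5],.04)[0,:2]; P.append(p); print(u,v,p.round(4),((p-s)@ex).round(4),((p-s)@ey).round(4))
P=np.array(P); print("yaw",np.degrees(np.arctan2(*(np.polyfit(P[:,0],P[:,1],1)[0],1))))
for v in (115,150,200,240):
    u=np.argmax(m[v]>0); p=cast(c,[u-.5,v],.04)[0,:2]; print("near edge",p.round(4),((p-s)@ex).round(4),((p-s)@ey).round(4))
y=mask(c,"yellow"); k=blobs(y,100)[0]; p=cast(c,k.reshape(-1,2),o["position"][2]-.051+.024)[:,:2]-o["position"][:2]; print("scraper rel tcp x",(p@ex).min(),(p@ex).max(),"y max",(p@ey).max())
E
```

```text
t 6.65 pos [0.6308 0.2116 0.1755] x-axis yaw 92.27 zz -1.0 F [-0.5 -0.7 -2.7] w 0.177 gf 79.2
50 104 [0.4641 0.2772] -0.0844 0.1193
90 103 [0.497  0.2792] -0.0514 0.1202
130 0 [0.5348 0.3554] -0.0109 0.195
170 103 [0.5627 0.2817] 0.0143 0.1203
205 102 [0.5914 0.2836] 0.043 0.1211
yaw 4.727924389650374
near edge [0.445  0.2673] -0.1038 0.1101
near edge [0.4457 0.2382] -0.1042 0.0811
near edge [0.4471 0.1936] -0.1044 0.0365
near edge [0.4491 0.1549] -0.1039 -0.0022
scraper rel tcp x -0.017195440366355622 0.018061724763941554 y max 0.0690269071582741
```

Request:
arm_command:
  series: "1 0 0 0.06 0; 1 0 0 0.06 0; 1 0 0 0.05 0; 1 0 0 0.03 0; 1 0 0 0.008 0; 1 0 0 0 0; 1 0 0 0 0; 1 0 0 0 0; 1 0 -0.03 0 0; 1 0 -0.035 0 0"

```text
clock: 7.95
position: [0.6042, 0.2086, 0.0931]
ee_rot: [0.694, 0.72, 0.0, -0.0]
ft_force: [-0.2, -0.0, -2.1]
grip_width: 0.179
grasp_force: 79.2
```

```bash
python3 - <<'E'
from h import *
o,r=state(); c=shot("top"); print([rect(c,k,.054)[0] for k in blobs(mask(c,"shard"),8)])
E
```

```text
t 7.95 pos [0.6042 0.2086 0.0931] x-axis yaw 92.06 zz -1.0 F [-0.2 -0.  -2.1] w 0.179 gf 79.2
[]
```

Request:
arm_command:
  series: "1 0 -0.035 0 0; 1 0 -0.035 0 0; 1 0 -0.035 0 0; 1 0 -0.035 0 0; 1 0 -0.035 0 0; 1 0 -0.035 0 0; 1 0 -0.035 0 0; 1 0 -0.035 0 0; 1 0 -0.035 0 0; 1 0 -0.035 0 0"

```text
clock: 9.25
position: [0.4642, 0.2034, 0.0931]
ee_rot: [0.694, 0.72, -0.0, 0.0]
ft_force: [-0.0, 0.9, -3.6]
grip_width: 0.175
grasp_force: 79.1
```

Request:
arm_command:
  series: "1 0 -0.03 0 0; 1 0 -0.03 0 0; 1 0 -0.03 0 0; 1 0 -0.02 0 0; 1 0 0 0 0; 1 0 0 0 0; 1 0 0 0 0; 1 0 0 -0.05 0; 1 0 0 -0.1 0; 1 0 0 -0.1 0"

```text
clock: 10.5
position: [0.4212, 0.2019, 0.1941]
ee_rot: [0.694, 0.72, -0.0, -0.0]
ft_force: [-0.7, 0.3, -2.8]
grip_width: 0.178
grasp_force: 78.9
```

```bash
python3 - <<'E'
from h import *
o,r=state(); c=shot("scene","s2"); 
s=np.array([.5528,.161]); a=np.radians(2.1); ex=np.array([np.cos(a),np.sin(a)]); ey=np.array([-ex[1],ex[0]])
d=o["position"][:2]-s; print("local",d@ex,d@ey)
for k in blobs(mask(c,"shard"),8): p=cast(c,k.reshape(-1,2).mean(0),.047)[0,:2]-s; print((p@ex).round(3),(p@ey).round(3),cv2.contourArea(k))
cv2.imwrite("pics/s2c.png",cv2.resize(c["pixels"][140:300,220:410,::-1],None,fx=3,fy=3))
E
```

```text
t 10.5 pos [0.4212 0.2019 0.1941] x-axis yaw 92.07 zz -1.0 F [-0.7  0.3 -2.8] w 0.178 gf 78.9
local -0.1300357840142749 0.045717562371801475
-0.13 0.007 144.0
0.023 -0.077 92.0
-0.148 0.081 91.0
-0.115 0.07 55.5
```

View pics/s2c.png

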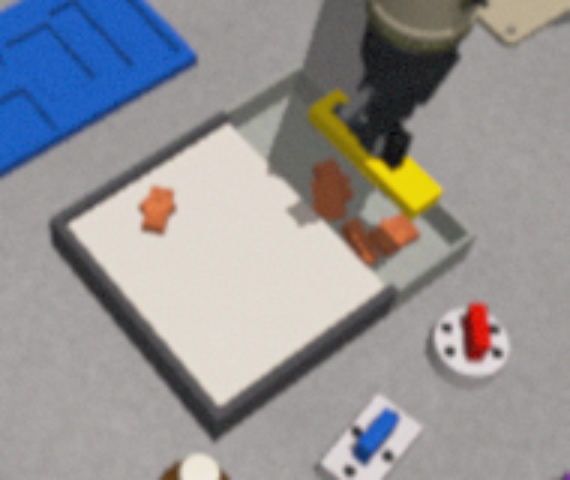

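One shard is left on the slab, at (157,210) in the crop. The other four are in the trough. Next is lane two.

Request:
arm_command:
  series: "1 -0.045 0.1 0 0; 1 -0.045 0.11 0 0; 1 -0.045 0.11 0 0; 1 -0.045 0.11 0 0; 1 -0.045 0.095 0 0; 1 0 0 0.02 0; 1 0 0 0.07 0; 1 0 0 0.08 0; 1 0 0 0.06 0; 1 0 0 0.022 0"

```text
clock: 11.8
position: [0.633, 0.1195, 0.0909]
ee_rot: [0.694, 0.72, -0.001, -0.001]
ft_force: [-24.6, -10.2, 51.5]
grip_width: 0.174
grasp_force: 86.0
```

Request:
arm_command:
  series: "1 0 0 0 0; 1 0 -0.03 0 0; 1 0 -0.04 0 0; 1 0 -0.04 0 0; 1 0 -0.04 0 0; 1 0 -0.04 0 0; 1 0 -0.04 0 0; 1 0 -0.04 0 0; 1 0 -0.04 0 0; 1 0 -0.04 0 0"

```text
clock: 13.05
position: [0.4934, 0.1145, 0.0926]
ee_rot: [0.694, 0.72, 0.0, 0.001]
ft_force: [0.0, -0.8, -3.1]
grip_width: 0.18
grasp_force: 79.4
```

Request:
arm_command:
  series: "1 0 -0.04 0 0; 1 0 -0.04 0 0; 1 0 -0.04 0 0; 1 0 -0.03 0 0; 1 0 -0.025 0 0; 1 0 0 0 0; 1 0 0 0 0; 1 0 0 -0.05 0; 1 0 0 -0.1 0; 1 0 0 -0.1 0"

```text
clock: 14.3
position: [0.4246, 0.1121, 0.1934]
ee_rot: [0.694, 0.72, 0.0, -0.0]
ft_force: [1.3, -0.8, -2.4]
grip_width: 0.176
grasp_force: 79.2
```

```bash
python3 - <<'E'
from h import *
o,r=state(); c=shot("scene"); 
s=np.array([.5528,.161]); a=np.radians(2.1); ex=np.array([np.cos(a),np.sin(a)]); ey=np.array([-ex[1],ex[0]])
d=o["position"][:2]-s; print("local",d@ex,d@ey)
for k in blobs(mask(c,"shard"),8): p=cast(c,k.reshape(-1,2).mean(0),.047)[0,:2]-s; print((p@ex).round(3),(p@ey).round(3),cv2.contourArea(k))
cv2.imwrite("pics/s3c.png",cv2.resize(c["pixels"][60:300,140:410,::-1],None,fx=2.5,fy=2.5))
E
```

```text
t 14.3 pos [0.4246 0.1121 0.1934] x-axis yaw 92.08 zz -1.0 F [ 1.3 -0.8 -2.4] w 0.176 gf 79.2
local -0.12986025253220412 -0.044145713138940404
-0.132 0.075 183.0
-0.129 0.009 162.0
-0.134 -0.047 77.0
```

View pics/s3c.png

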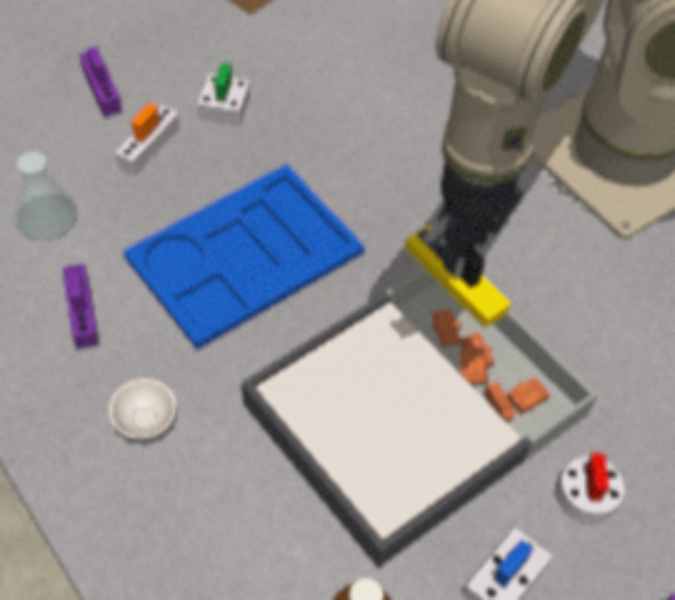

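The slab is clear and all five shards are in the trough, around (440-545, 310-415) in the crop. Now I'll return the scraper.

Request:
arm_command:
  series: "1 -0.06 0.006 0 0; 1 -0.11 0.006 0 0; 1 -0.11 0.006 0 0; 1 -0.11 0.006 0 0; 1 -0.11 0.006 0 0; 1 -0.11 0.004 0 0; 1 -0.047 0 0 0.007; 1 0 0 0 0; 1 0 0 0 0; 1 0 0 0 0"

```text
clock: 15.6
position: [0.4477, -0.149, 0.1924]
ee_rot: [0.701, 0.713, 0.0, 0.0]
ft_force: [0.1, 0.5, -2.9]
grip_width: 0.179
grasp_force: 79.6
```

```bash
python3 - <<'E'
from h import *
o,r=state(); c=shot("wrist","w4"); p0=o["position"]; tx=r[:2,0]; ty=r[:2,1]
k=blobs(mask(c,"yellow"),100)[0]; p=cast(c,k.reshape(-1,2),p0[2]-.051+.024)[:,:2]-p0[:2]; print("scraper rel tcp ty",(p@ty).min(),(p@ty).max(),"tx max",(p@tx).max(), "rect",rect(c,k,p0[2]-.027))
m=cv2.morphologyEx(mask(c,"blue"),cv2.MORPH_CLOSE,np.ones((5,5),np.uint8)); k=blobs(m,500)[0]; print("caddy part",rect(c,k,.018))
E
```

```text
t 15.6 pos [ 0.4477 -0.149   0.1924] x-axis yaw 90.92 zz -1.0 F [ 0.1  0.5 -2.9] w 0.179 gf 79.6
scraper rel tcp ty -0.017143024389625967 0.017852135678069946 tx max 0.06896902328444046 rect (array([ 0.4476, -0.1133], dtype=float32), [0.0665, 0.035], 90.8)
caddy part (array([ 0.5484, -0.1487], dtype=float32), [0.2622, 0.1767], 1.1)
```

View pics/w4.png

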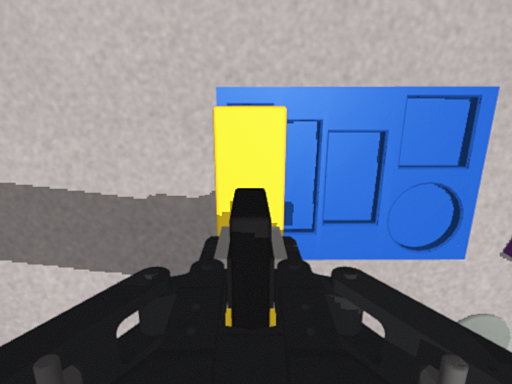

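Request:
arm_command:
  series: "1 -0.002 0.001 0.06 0; 1 0 0 0.09 0; 1 0 0 0.09 0; 1 0 0 0.05 0; 1 0 0 0.01 0; 1 0 0 0.01 0; 1 0 0 0.01 0; 1 0 0 0.01 0; 1 0 0 0.006 0; 1 0 0 0 0"

```text
clock: 16.9
position: [0.4479, -0.151, 0.0578]
ee_rot: [0.702, 0.712, -0.0, -0.0]
ft_force: [0.1, 0.1, -2.3]
grip_width: 0.176
grasp_force: 79.4
```

```bash
python3 - <<'E'
from h import *
o,r=state()
E
```

```text
t 16.9 pos [ 0.4479 -0.151   0.0578] x-axis yaw 90.8 zz -1.0 F [ 0.1  0.1 -2.3] w 0.176 gf 79.4
```

Request:
arm_command:
  series: "0 0 0 0 0; 0 0 0 0 0; 0 0 0 0 0; 0 0 0 -0.05 0; 0 0 0 -0.1 0; 0 0 0.05 -0.11 0; 0 0 0.1 -0.11 0; 0 0 0.1 -0.11 0; 0 0 0 0 0; 0 0 0 0 0"

```text
clock: 18.15
position: [0.5474, -0.1494, 0.2491]
ee_rot: [0.702, 0.712, -0.0, -0.001]
ft_force: [-0.1, 0.3, 0.2]
grip_width: 1.0
grasp_force: 0.0
```

```bash
python3 - <<'E'
from h import *
state(); c=shot("wrist"); 
k=blobs(mask(c,"yellow"),100)[0]; print("scraper",rect(c,k,.03))
m=cv2.morphologyEx(mask(c,"blue")|mask(c,"yellow")|mask(c,"black"),cv2.MORPH_CLOSE,np.ones((3,3),np.uint8)); k=blobs(mask(c,"blue"),500)[0]; print("caddy",rect(c,k,.018))
np.save("w5.npy",c["pixels"]); cv2.imwrite("pics/w5.png",cv2.resize(c["pixels"][60:260,150:512,::-1],None,fx=2.2,fy=2.2,interpolation=cv2.INTER_CUBIC))
import pickle; pickle.dump(c,open("w5.pkl","wb"))
t=shot("top"); 
for n in ("red","orange","green"): print(n,rect(t,blobs(mask(t,n))[0],.07))
E
```

```text
t 18.15 pos [ 0.5474 -0.1494  0.2491] x-axis yaw 90.81 zz -1.0 F [-0.1  0.3  0.2] w 1.0 gf 0.0
scraper (array([ 0.4503, -0.1513], dtype=float32), [0.1376, 0.0373], 90.7)
caddy (array([ 0.5479, -0.1486], dtype=float32), [0.2626, 0.1763], 1.0)
red (array([0.4122, 0.3597], dtype=float32), [0.0421, 0.0138], 52.8)
orange (array([ 0.5543, -0.3875], dtype=float32), [0.0409, 0.0116], 24.8)
green (array([ 0.4208, -0.3919], dtype=float32), [0.044, 0.0168], 48.2)
```

View pics/w5.png

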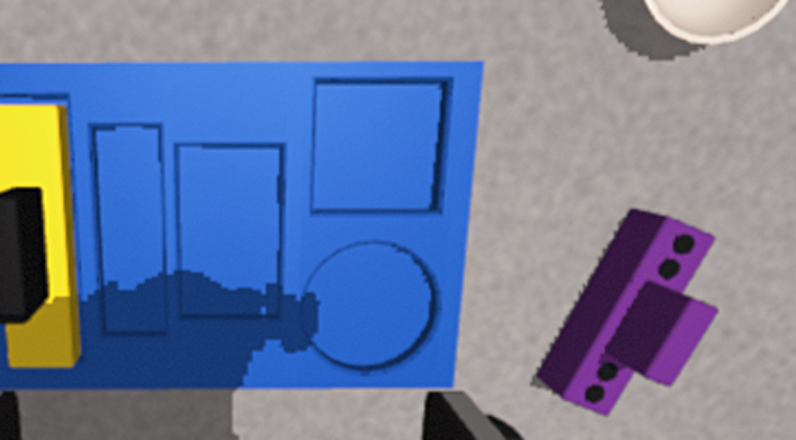

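The crop shows the scraper seated in its slot. The bar pocket is at (128,228), oblong at (230,230), square at (380,145) and round at (370,307). The purple bar look-alike is at (625,310). The top camera shows the red round block has been knocked 3 cm. Next I'll measure the pockets.

```bash
python3 - <<'E'
from h import *; import pickle
c=pickle.load(open("w5.pkl","rb")); v=cv2.resize(c["pixels"],None,fx=3,fy=3,interpolation=cv2.INTER_CUBIC)
v=cv2.cvtColor(v,cv2.COLOR_RGB2GRAY)
bh=cv2.morphologyEx(v,cv2.MORPH_BLACKHAT,np.ones((25,25),np.uint8)); m=(bh>14).astype(np.uint8)
m=cv2.morphologyEx(m,cv2.MORPH_CLOSE,np.ones((9,9),np.uint8))
O=np.array([.5479,-.1486]); a=np.radians(1.0); ex=np.array([np.cos(a),np.sin(a)]); ey=np.array([-ex[1],ex[0]])
cs,_=cv2.findContours(m,cv2.RETR_EXTERNAL,cv2.CHAIN_APPROX_NONE)
for k in cs:
    P=cast(c,(k.reshape(-1,2)+.5)/3-.5,.018)[:,:2]; l=np.c_[(P-O)@ex,(P-O)@ey]
    lo,hi=l.min(0),l.max(0)
    if (hi-lo).max()>.03 and (hi-lo).max()<.2 and abs((lo+hi)/2).max()<.13: print("bbox local",lo.round(4),hi.round(4),"size",(hi-lo).round(4),"ctr",((lo+hi)/2).round(4))
E
```

```text
bbox local [-0.0228 -0.0463] [ 0.0307 -0.0444] size [0.0535 0.0019] ctr [ 0.004  -0.0453]
bbox local [-0.1321 -0.0808] [-0.0949 -0.0213] size [0.0373 0.0594] ctr [-0.1135 -0.051 ]
bbox local [ 0.0435 -0.0812] [ 0.1218 -0.0025] size [0.0783 0.0787] ctr [ 0.0826 -0.0418]
bbox local [-0.0258 -0.0403] [0.0343 0.0498] size [0.0601 0.0901] ctr [0.0042 0.0048]
bbox local [-0.0696 -0.0564] [-0.0297  0.06  ] size [0.0399 0.1164] ctr [-0.0497  0.0018]
bbox local [-0.1311 -0.0365] [-0.0766  0.075 ] size [0.0545 0.1114] ctr [-0.1038  0.0192]
bbox local [0.0463 0.0102] [0.1183 0.0819] size [0.0721 0.0717] ctr [0.0823 0.0461]
```

Request:
arm_command:
  series: "0 -0.11 0.002 0 0; 0 -0.12 0.002 0 0; 0 -0.12 0.002 0 0; 0 -0.12 0.002 0 0; 0 -0.12 0 0 0; 0 0 0 0 0; 0 0 0 0 0; 0 0 0 0 0; 0 0 0 0 0; 0 0 0 0 0"

```text
clock: 19.5
position: [0.5545, -0.3851, 0.2501]
ee_rot: [0.702, 0.712, -0.0, 0.0]
ft_force: [0.6, -0.5, -1.1]
grip_width: 1.0
grasp_force: 0.0
```

```bash
cat >> h.py <<'E'
def block(c,col,ref=None):
    """rib + white body around it: rib rect at its top plane, body rect at z=.034"""
    k=blobs(mask(c,col),25)[0]; print(col,"px",k.reshape(-1,2).mean(0).round(),"rib",rect(c,k,.07))
    h=cv2.cvtColor(c["pixels"],cv2.COLOR_RGB2HSV); w=cv2.inRange(h,np.array((0,0,165)),np.array((180,40,255)))|mask(c,col)
    w=cv2.morphologyEx(w,cv2.MORPH_CLOSE,np.ones((9,9),np.uint8))
    for q in blobs(w,100):
        if cv2.pointPolygonTest(q,tuple(map(float,k.reshape(-1,2).mean(0))),False)>=0: print("  body",rect(c,q,.034))
E
python3 - <<'E'
from h import *
state(); c=shot("wrist","w6"); block(c,"orange"); 
E
```

```text
t 19.5 pos [ 0.5545 -0.3851  0.2501] x-axis yaw 90.84 zz -1.0 F [ 0.6 -0.5 -1.1] w 1.0 gf 0.0
orange px [250. 177.] rib (array([ 0.554 , -0.3862], dtype=float32), [0.0426, 0.0154], 22.9)
  body (array([ 0.5545, -0.3869], dtype=float32), [0.1089, 0.0304], 23.1)
```

View pics/w6.png

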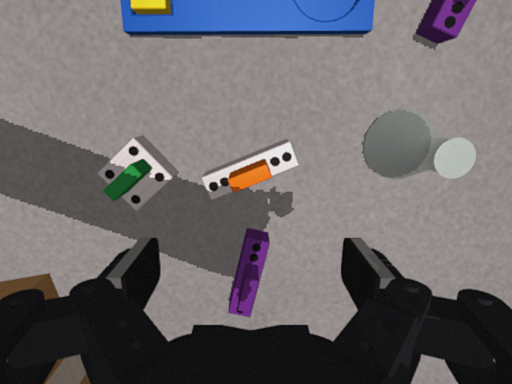

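The bar block (white body, orange rib) is at (250,170), and its measured body of 109x30 mm fits. The purple piece at (248,272) is a look-alike, the square block (green rib) is at (137,175) and the flask at (400,145). I'll grasp the bar.

Request:
arm_command:
  series: "0.4 0 0 0.02 0.047; 0.4 0 0 0.03 0.047; 0.4 0 0 0.03 0.047; 0.4 0 0 0.03 0.047; 0.4 0 0 0.03 0.047; 0.4 0 0 0.03 0.047; 0.4 0 0 0.03 0.047; 0.4 0 0 0.03 0.048; 0.4 -0.002 0.003 0.01 0; 0.4 0 0 0 0"

```text
clock: 20.8
position: [0.5541, -0.3871, 0.154]
ee_rot: [0.98, 0.2, -0.0, 0.0]
ft_force: [-0.2, 0.4, 1.1]
grip_width: 0.599
grasp_force: 0.0
```

Request:
arm_command:
  series: "0.4 0 0 0.07 0; 0.4 0 0 0.07 0; 0.4 0 0 0.06 0; 0.4 0 0 0.04 0; 0.4 0 0 0.005 0; 0.4 0 0 0 0; 1 0 0 0 0; 1 0 0 0 0; 1 0 0 0 0; 1 0 0 0 0"

```text
clock: 22.05
position: [0.5546, -0.3874, 0.0569]
ee_rot: [0.98, 0.199, 0.001, 0.001]
ft_force: [-1.2, -0.4, 5.9]
grip_width: 0.173
grasp_force: 79.3
```

```bash
python3 - <<'E'
from h import *
state()
E
```

```text
t 22.05 pos [ 0.5546 -0.3874  0.0569] x-axis yaw 22.93 zz -1.0 F [-1.2 -0.4  5.9] w 0.173 gf 79.3
```

Request:
arm_command:
  series: "1 0 0 -0.08 0; 1 0 0 -0.11 0; 1 0 0 -0.11 0; 1 0 0 0 -0.054; 1 0 0 0 -0.054; 1 0 0 0 -0.054; 1 0 0 0 -0.054; 1 0 0 0 -0.054; 1 0 0 0 -0.054; 1 0 0 0 -0.054"

```text
clock: 23.3
position: [0.5536, -0.3866, 0.1749]
ee_rot: [0.699, 0.715, -0.0, -0.001]
ft_force: [0.3, -1.0, -4.4]
grip_width: 0.171
grasp_force: 78.7
```

Request:
arm_command:
  series: "1 0.09 -0.021 0 0; 1 0.11 -0.022 0 0; 1 0.11 -0.022 0 0; 1 0.11 -0.022 0 0; 1 0.11 -0.022 0 0; 1 0.07 -0.021 0 0; 1 0 0 0 0; 1 0 0 0 0; 1 0 0 0 0; 1 0 0 0 0"

```text
clock: 24.55
position: [0.498, -0.1485, 0.1757]
ee_rot: [0.701, 0.713, 0.0, -0.0]
ft_force: [0.8, -0.5, -3.6]
grip_width: 0.171
grasp_force: 79.0
```

```bash
python3 - <<'E'
from h import *
o,r=state(); c=shot("wrist","w7"); p0=o["position"]
h=cv2.cvtColor(c["pixels"],cv2.COLOR_RGB2HSV); w=cv2.inRange(h,np.array((0,0,165)),np.array((180,40,255))); w=cv2.morphologyEx(w,cv2.MORPH_CLOSE,np.ones((9,9),np.uint8))
for q in blobs(w,300)[:3]:
    P=cast(c,q.reshape(-1,2),p0[2]-.051+.034)[:,:2]-p0[:2]; print((P@r[:2,0]).min(),(P@r[:2,0]).max(),(P@r[:2,1]).min(),(P@r[:2,1]).max())
E
```

```text
t 24.55 pos [ 0.498  -0.1485  0.1757] x-axis yaw 90.92 zz -1.0 F [ 0.8 -0.5 -3.6] w 0.171 gf 79.0
-0.06347211646992112 0.11093062401859974 -0.12121829228783283 0.14667616942556486
0.011620162589997594 0.05572277736282684 -0.013413709009999034 0.014754899826907435
-0.059254551059265234 -0.02315802395770538 -0.13901984348635046 -0.07642381351580138
```

View pics/w7.png

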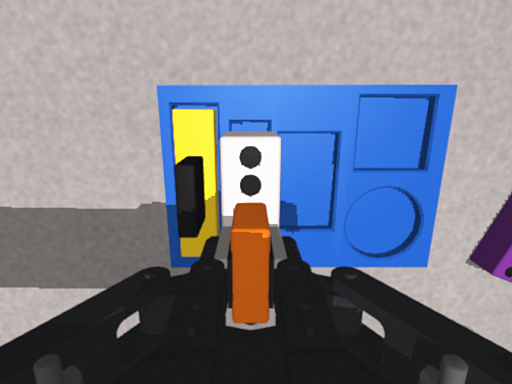

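```bash
python3 - <<'E'
from h import *
c=shot("wrist")
g=cv2.cvtColor(c["pixels"],cv2.COLOR_RGB2GRAY).astype(int)
print(g[112:132,250]); print(g[125,222:280])
for p in ([230,121],[271,121],[250,120],[276,131],[340,131],[359,95],[437,95]): print(p,cast(c,p,.018)[0,:2].round(4))
E
```

```text
[134 135 133 135 133 134 135 121  84  66 101 134 133 130 130 131 130 130
 132 135]
[131 132 133 131 132 134 124  85  74  88 133 133 133 133 132 132 132 133
 133 133 132 132 130 132 130 131 131 130 130 131 131 131 132 132 132 133
 131 134 132 131 131 132 132 133 136 121  61  60  77  96 138 137 136 136
 135 132 131 131]
[230, 121] [ 0.4795 -0.0918]
[271, 121] [ 0.5165 -0.0913]
[250, 120] [ 0.4975 -0.0907]
[276, 131] [ 0.5214 -0.1001]
[340, 131] [ 0.5797 -0.0992]
[359, 95] [ 0.5936 -0.0677]
[437, 95] [ 0.6625 -0.0667]
```

Request:
arm_command:
  series: "1 0 0 0.05 0; 1 0 0 0.08 0; 1 0 0 0.06 0; 1 0 0 0.03 0; 1 0 0 0.015 0; 1 0 0 0.012 0; 1 0 0 0.011 0; 1 0 0 0.01 0; 1 0 0 0.01 0; 1 0 0 0 0"

```text
clock: 25.9
position: [0.4979, -0.1479, 0.0644]
ee_rot: [0.701, 0.713, -0.0, -0.0]
ft_force: [0.7, -0.0, -3.3]
grip_width: 0.176
grasp_force: 78.9
```

```bash
python3 - <<'E'
from h import *
state()
E
```

```text
t 25.9 pos [ 0.4979 -0.1479  0.0644] x-axis yaw 90.98 zz -1.0 F [ 0.7 -0.  -3.3] w 0.176 gf 78.9
```

Request:
arm_command:
  series: "0.6 0 0 0 0; 0.6 0 0 0 0; 0.6 0 0 0 0; 0.6 0 0 -0.05 0; 0.6 0 0 -0.1 0; 0.6 0 0 -0.11 0; 0.6 0 0 -0.11 0; 0.6 0 0 -0.095 0; 0.4 -0.08 -0.03 0 0; 0.4 -0.11 -0.034 0 0"

```text
clock: 27.15
position: [0.4742, -0.224, 0.2531]
ee_rot: [0.7, 0.714, 0.0, 0.001]
ft_force: [-0.0, 0.8, 0.4]
grip_width: 0.598
grasp_force: 0.0
```

Request:
arm_command:
  series: "0.4 -0.11 -0.034 0 0; 0.4 -0.11 -0.034 0 0; 0.4 -0.11 -0.034 0 0; 0.4 -0.087 -0.037 0 0; 0.4 0 0 0 0; 0.4 0 0 0 0; 0.4 0 0 0 0; 0.4 0 0 0 0; 0.4 0 0 0 0; 0.4 0 0 0 0"

```text
clock: 28.4
position: [0.4211, -0.3919, 0.2508]
ee_rot: [0.701, 0.713, -0.0, 0.0]
ft_force: [-0.1, 0.5, -0.2]
grip_width: 0.601
grasp_force: 0.0
```

```bash
python3 - <<'E'
from h import *
state(); c=shot("wrist","w8"); block(c,"green")
t=shot("top")
k=[k for k in blobs(mask(t,"orange"))][0]; print("bar",rect(t,k,.076))
E
```

```text
t 28.4 pos [ 0.4211 -0.3919  0.2508] x-axis yaw 91.0 zz -1.0 F [-0.1  0.5 -0.2] w 0.601 gf 0.0
green px [251. 175.] rib (array([ 0.4219, -0.3907], dtype=float32), [0.0445, 0.0189], 43.9)
  body (array([ 0.4284, -0.3916], dtype=float32), [0.0744, 0.0682], 139.1)Traceback (most recent call last):
  File "<stdin>", line 4, in <module>
IndexError: list index out of range
```

```bash
python3 - <<'E'
from h import *
c=shot("wrist"); h=cv2.cvtColor(c["pixels"],cv2.COLOR_RGB2HSV)
for t in (185,195,205,215):
    w=cv2.inRange(h,np.array((0,0,t)),np.array((180,40,255))); w=cv2.morphologyEx(w,cv2.MORPH_CLOSE,np.ones((15,15),np.uint8)); 
    for q in blobs(w,300)[:4]: print(t,cv2.contourArea(q),rect(c,q,.034))
for v in (90,110,130,150):
    m=mask(c,"green")&cv2.inRange(h[:,:,2],v,255); print(v,[rect(c,k,.07) for k in blobs(m,30)[:1]])
cv2.imwrite("pics/w8c.png",cv2.resize(c["pixels"][110:240,170:330,::-1],None,fx=4,fy=4))
E
```

```text
185 2162.5 (array([ 0.4228, -0.393 ], dtype=float32), [0.0612, 0.0608], 132.6)
195 2123.5 (array([ 0.4227, -0.3928], dtype=float32), [0.0604, 0.0604], 42.7)
205 1646.5 (array([ 0.4227, -0.3928], dtype=float32), [0.0601, 0.0601], 132.4)
215 1597.0 (array([ 0.4227, -0.3928], dtype=float32), [0.0599, 0.0597], 132.5)
90 [(array([ 0.4228, -0.392 ], dtype=float32), [0.0425, 0.0156], 43.8)]
110 [(array([ 0.4226, -0.3923], dtype=float32), [0.0422, 0.0146], 42.3)]
130 [(array([ 0.4227, -0.3926], dtype=float32), [0.0419, 0.0141], 42.6)]
150 [(array([ 0.4225, -0.3924], dtype=float32), [0.0407, 0.0134], 40.8)]
```

View pics/w8c.png

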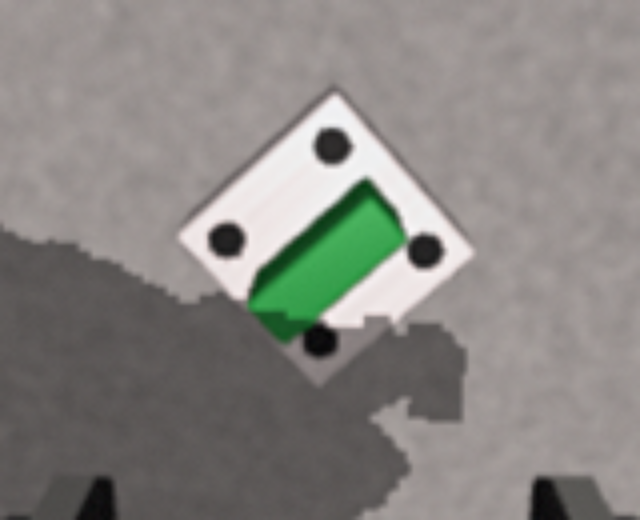

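The square block's white top has corners at (335,88), (475,250), (320,385) and (178,238) in the crop, with the green rib near (325,260). It measures 61x61 mm at yaw 42.6°. I'll grasp it.

Request:
arm_command:
  series: "0.4 0 0 0.03 0.045; 0.4 0 0 0.04 0.045; 0.4 0 0 0.04 0.045; 0.4 0 0 0.04 0.045; 0.4 0 0 0.04 0.045; 0.4 0 0 0.04 0.044; 0.4 0.002 0.004 0.01 0; 0.4 0 0 0 0; 0.4 0 0 0.06 0; 0.4 0 0 0.06 0"

```text
clock: 29.8
position: [0.4232, -0.3932, 0.1073]
ee_rot: [0.931, 0.364, 0.0, 0.001]
ft_force: [0.7, 0.2, -0.7]
grip_width: 0.601
grasp_force: 0.0
```

Request:
arm_command:
  series: "0.4 0 0 0.06 0; 0.4 0 0 0.05 0; 0.4 0 0 0.015 0; 0.4 0 0 0 0; 1 0 0 0 0; 1 0 0 0 0; 1 0 0 0 0; 1 0 0 0 0; 1 0 0 0 0; 1 0 0 0 0"

```text
clock: 31.05
position: [0.4231, -0.3931, 0.0576]
ee_rot: [0.932, 0.363, 0.0, 0.001]
ft_force: [-0.9, 0.3, 6.4]
grip_width: 0.171
grasp_force: 78.3
```

```bash
python3 - <<'E'
from h import *
state()
E
```

```text
t 31.05 pos [ 0.4231 -0.3931  0.0576] x-axis yaw 42.56 zz -1.0 F [-0.9  0.3  6.4] w 0.171 gf 78.3
```

Request:
arm_command:
  series: "1 0 0 -0.08 0; 1 0 0 -0.11 0; 1 0 0 -0.11 0; 1 0 0 0 -0.045; 1 0 0 0 -0.045; 1 0 0 0 -0.045; 1 0 0 0 -0.045; 1 0 0 0 -0.045; 1 0 0 0 -0.044; 1 0.05 0.037 0 0"

```text
clock: 32.3
position: [0.4354, -0.3738, 0.1758]
ee_rot: [0.702, 0.713, -0.001, -0.001]
ft_force: [-0.2, 0.4, -3.2]
grip_width: 0.175
grasp_force: 79.3
```

Request:
arm_command:
  series: "1 0.1 0.074 0 0; 1 0.11 0.08 0 0; 1 0.11 0.08 0 0; 1 0.11 0.08 0 0; 1 0.11 0.08 0 0; 1 0.1 0.074 0 0; 1 0.03 0.022 0 0; 1 0 0 0 0; 1 0 0 0 0; 1 0 0 0 0"

```text
clock: 33.55
position: [0.6279, -0.1031, 0.1767]
ee_rot: [0.702, 0.712, -0.0, 0.0]
ft_force: [0.4, 0.3, -3.2]
grip_width: 0.171
grasp_force: 79.3
```

```bash
cat >> h.py <<'E'
def held(c,o,r,zt):
    """visible part of a held white block, relative to TCP along tool x,y; zt = block top plane below TCP"""
    h=cv2.cvtColor(c["pixels"],cv2.COLOR_RGB2HSV); w=cv2.inRange(h,np.array((0,0,190)),np.array((180,40,255))); w=cv2.morphologyEx(w,cv2.MORPH_CLOSE,np.ones((9,9),np.uint8))
    p0=o["position"]
    for q in blobs(w,300)[:5]:
        P=cast(c,q.reshape(-1,2),p0[2]-zt)[:,:2]-p0[:2]; x,y=P@r[:2,0],P@r[:2,1]
        if abs(y.mean())<.02: print("held tx",x.min().round(4),x.max().round(4),"ty",y.min().round(4),y.max().round(4))
E
python3 - <<'E'
from h import *
o,r=state(); c=shot("wrist","w9"); held(c,o,r,.0576-.034)
E
```

```text
t 33.55 pos [ 0.6279 -0.1031  0.1767] x-axis yaw 90.84 zz -1.0 F [ 0.4  0.3 -3.2] w 0.171 gf 79.3
held tx 0.0022 0.0334 ty -0.0296 0.0326
```

View pics/w9.png

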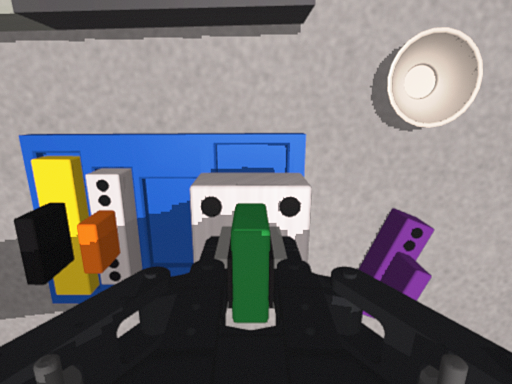

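The held square block is over its pocket, whose far rim is visible at row 143, columns 216-292. The bar is seated at (108,220).

```bash
python3 - <<'E'
from h import *
o,r=state(); c=shot("wrist"); g=cv2.cvtColor(c["pixels"],cv2.COLOR_RGB2GRAY).astype(int)
print(g[136:152,250]); print("cols",g[155,210:224],g[155,280:300])
row=g[155]; L=210+np.argmax(row[210:230]<105); Rr=300-np.argmax(row[300:275:-1]<105); col=g[:,250]; T=136+np.argmax(col[136:155]<105)
print(L,Rr,T,cast(c,[[L,155],[Rr,155],[250,T]],.018)[:,:2].round(4))
E
```

```text
t 33.6 pos [ 0.6281 -0.1028  0.1768] x-axis yaw 90.85 zz -1.0 F [ 0.9  0.3 -2.9] w 0.172 gf 79.3
[120 120 117 119 116 119 111  85  66  90 119 117 114 116 115 115]
cols [113 114 112  97  78  71  64  99 115 113 113 112 112 114] [117 116 116 116 118 101  50  61  81  99 119 119 117 116 118 119 118 118
 121 118]
213 289 143 [[ 0.5935 -0.0776]
 [ 0.6644 -0.0766]
 [ 0.6279 -0.066 ]]
```

Request:
arm_command:
  series: "1 0.004 0.002 0.05 0; 1 0 0 0.08 0; 1 0 0 0.06 0; 1 0 0 0.03 0; 1 0 0 0.015 0; 1 0 0 0.012 0; 1 0 0 0.011 0; 1 0 0 0.011 0; 1 0 0 0.011 0; 1 0 0 0 0"

```text
clock: 34.9
position: [0.6291, -0.0995, 0.0643]
ee_rot: [0.701, 0.713, -0.0, -0.0]
ft_force: [-0.0, 0.6, -3.3]
grip_width: 0.175
grasp_force: 79.1
```

```bash
python3 - <<'E'
from h import *
state()
E
```

```text
t 34.9 pos [ 0.6291 -0.0995  0.0643] x-axis yaw 90.98 zz -1.0 F [-0.   0.6 -3.3] w 0.175 gf 79.1
```

Request:
arm_command:
  series: "0.4 0 0 0 0; 0.4 0 0 0 0; 0.4 0 0 0 0; 0.4 0 0 -0.05 0; 0.4 0 0 -0.1 0; 0.4 0 0 -0.11 0; 0.4 0 0 -0.11 0; 0.4 0 0 -0.095 0; 0.4 0.06 -0.01 0 0; 0.4 0.113 -0.015 0 0"

```text
clock: 36.15
position: [0.6179, -0.0308, 0.2514]
ee_rot: [0.702, 0.712, 0.0, 0.001]
ft_force: [0.5, 1.2, -0.8]
grip_width: 0.599
grasp_force: 0.0
```

Request:
arm_command:
  series: "0.4 0.12 -0.016 0 0; 0.4 0.12 -0.016 0 0; 0.4 0.12 -0.016 0 0; 0.4 0.12 -0.016 0 0; 0.4 0.12 -0.016 0 0; 0.4 0.12 -0.016 0 0; 0.4 0.12 -0.016 0 0; 0.4 0.12 -0.016 0 0; 0.4 0.08 -0.016 0 0; 0.4 0 0 0 0"

```text
clock: 37.4
position: [0.5503, 0.3884, 0.2507]
ee_rot: [0.699, 0.715, -0.0, -0.001]
ft_force: [0.2, -0.3, 0.1]
grip_width: 0.6
grasp_force: 0.0
```

Request:
arm_command:
  series: "0.4 0 0 0 0; 0.4 0 0 0 0; 0.4 0 0 0 0; 0.4 0 0 0 0; 0.4 0 0 0 0; 0.4 0 0 0 0; 0.4 0 0 0 0; 0.4 0 0 0 0; 0.4 0 0 0 0; 0.4 0 0 0 0"

```text
clock: 38.65
position: [0.5534, 0.3845, 0.2507]
ee_rot: [0.701, 0.713, -0.0, 0.0]
ft_force: [-0.4, 0.9, -0.2]
grip_width: 0.601
grasp_force: 0.0
```

```bash
cat >> h.py <<'E'
def top_face(c,zt=.034):
    h=cv2.cvtColor(c["pixels"],cv2.COLOR_RGB2HSV)
    for t in (190,205):
        w=cv2.inRange(h,np.array((0,0,t)),np.array((180,40,255))); w=cv2.morphologyEx(w,cv2.MORPH_CLOSE,np.ones((15,15),np.uint8))
        for q in blobs(w,300)[:5]: print(t,cv2.contourArea(q),q.reshape(-1,2).mean(0).round(),rect(c,q,zt),"circ",cast(c,cv2.minEnclosingCircle(q)[0],zt)[0].round(4))
E
python3 - <<'E'
from h import *
state(); c=shot("wrist","w10"); top_face(c); h=cv2.cvtColor(c["pixels"],cv2.COLOR_RGB2HSV)
for n in ("blue","red"):
  for v in (90,130): print(n,v,[(k.reshape(-1,2).mean(0).round(),rect(c,k,.07)) for k in blobs(mask(c,n)&cv2.inRange(h[:,:,2],v,255),30)[:2]])
E
```

```text
t 38.65 pos [0.5534 0.3845 0.2507] x-axis yaw 90.98 zz -1.0 F [-0.4  0.9 -0.2] w 0.601 gf 0.0
190 5129.5 [265. 300.] (array([0.5642, 0.2222], dtype=float32), [0.1499, 0.1043], 2.1) circ [0.564 0.215 0.034]
190 2995.0 [254. 165.] (array([0.557 , 0.3878], dtype=float32), [0.0886, 0.0484], 13.6) circ [0.5569 0.3896 0.034 ]
190 1730.0 [128. 185.] (array([0.4139, 0.3643], dtype=float32), [0.0679, 0.0661], 132.9) circ [0.413  0.3643 0.034 ]
190 968.5 [470. 242.] (array([0.8231, 0.2996], dtype=float32), [0.0449, 0.0448], 31.7) circ [0.8232 0.3    0.034 ]
205 5041.5 [265. 300.] (array([0.5643, 0.2222], dtype=float32), [0.1497, 0.104], 2.1) circ [0.564  0.2147 0.034 ]
205 2929.0 [254. 165.] (array([0.5569, 0.3877], dtype=float32), [0.088, 0.048], 13.6) circ [0.5569 0.3899 0.034 ]
205 1659.5 [128. 185.] (array([0.4141, 0.3644], dtype=float32), [0.0672, 0.0658], 134.8) circ [0.4123 0.3633 0.034 ]
205 950.5 [470. 242.] (array([0.8234, 0.2997], dtype=float32), [0.0452, 0.0443], 100.8) circ [0.8234 0.2995 0.034 ]
blue 90 [(array([252., 172.]), (array([0.5564, 0.3893], dtype=float32), [0.0416, 0.0191], 14.3))]
blue 130 [(array([253., 173.]), (array([0.5568, 0.3878], dtype=float32), [0.0416, 0.0154], 13.9))]
red 90 [(array([116., 194.]), (array([0.4144, 0.364 ], dtype=float32), [0.0434, 0.0151], 53.1))]
red 130 [(array([116., 194.]), (array([0.4143, 0.364 ], dtype=float32), [0.0431, 0.015], 53.0))]
```

View pics/w10.png

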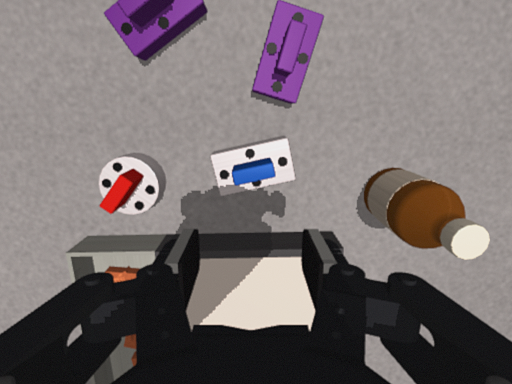

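The oblong block (white body, blue rib) is at (253,165) and the round one (red rib) at (128,185). The purple pieces at (155,15) and (288,52) are look-alikes, and the bottle is at (420,215). The measured 88x48 mm fits the oblong, so I'll grasp it.

Request:
arm_command:
  series: "0.4 0 0 0.02 0.053; 0.4 0 0 0.03 0.054; 0.4 0 0 0.03 0.054; 0.4 0 0 0.03 0.054; 0.4 0 0 0.03 0.054; 0.4 0 0 0.03 0.054; 0.4 0 0 0.03 0.054; 0.4 0 0 0.03 0.053; 0.4 0.01 -0.006 0.01 0; 0.4 0 0 0 0"

```text
clock: 39.95
position: [0.5569, 0.3881, 0.1547]
ee_rot: [0.993, 0.12, -0.0, -0.0]
ft_force: [0.3, 0.7, -0.5]
grip_width: 0.597
grasp_force: 0.0
```

Request:
arm_command:
  series: "0.4 0 0 0.06 0; 0.4 0 0 0.07 0; 0.4 0 0 0.06 0; 0.4 0 0 0.04 0; 0.4 0 0 0.012 0; 0.4 0 0 0 0; 1 0 0 0 0; 1 0 0 0 0; 1 0 0 0 0; 1 0 0 0 0"

```text
clock: 41.2
position: [0.5572, 0.3878, 0.0586]
ee_rot: [0.993, 0.118, 0.001, -0.0]
ft_force: [-0.2, -3.2, 6.4]
grip_width: 0.173
grasp_force: 78.9
```

```bash
python3 - <<'E'
from h import *
state()
E
```

```text
t 41.2 pos [0.5572 0.3878 0.0586] x-axis yaw 13.57 zz -1.0 F [-0.2 -3.2  6.4] w 0.173 gf 78.9
```

Request:
arm_command:
  series: "1 0 0 -0.12 0; 1 0 0 -0.13 0; 1 0 0 -0.1 -0.054; 1 0 0 0 -0.054; 1 0 0 0 -0.054; 1 0 0 0 -0.054; 1 0 0 0 -0.054; 1 0 0 0 -0.054; 1 0 0 0 -0.054; 1 0 0 0 -0.052"

```text
clock: 42.45
position: [0.5564, 0.3875, 0.1969]
ee_rot: [0.699, 0.715, -0.001, -0.0]
ft_force: [0.3, 0.0, -3.3]
grip_width: 0.173
grasp_force: 79.0
```

Request:
arm_command:
  series: "1 -0.06 -0.002 0 0; 1 -0.115 -0.003 0 0; 1 -0.115 -0.003 0 0; 1 -0.115 -0.003 0 0; 1 -0.115 -0.003 0 0; 1 -0.115 -0.003 0 0; 1 -0.115 -0.004 0 0; 1 -0.115 -0.004 0 0; 1 -0.115 -0.003 0 0; 1 -0.115 -0.003 0 0"

```text
clock: 43.7
position: [0.5512, -0.0518, 0.1974]
ee_rot: [0.701, 0.713, -0.0, -0.0]
ft_force: [1.3, -0.1, -3.6]
grip_width: 0.171
grasp_force: 79.1
```

Request:
arm_command:
  series: "1 -0.115 -0.003 0 0; 1 -0.08 -0.002 0 0; 1 -0.047 -0.001 0 0; 1 0 0 0 0; 1 0 0 0 0; 1 0 0 0 0; 1 0 0 0 0; 1 0 0 0 0; 1 0 0 0 0; 1 0 0 0 0"

```text
clock: 44.95
position: [0.5511, -0.1472, 0.1979]
ee_rot: [0.701, 0.713, -0.0, -0.0]
ft_force: [-0.8, 0.7, -3.9]
grip_width: 0.175
grasp_force: 79.0
```

```bash
python3 - <<'E'
from h import *
o,r=state(); c=shot("wrist","w11"); held(c,o,r,.0586-.034)
g=cv2.cvtColor(c["pixels"],cv2.COLOR_RGB2GRAY).astype(int)
p=proj(c,[[.5518,-.1473+.0475,.018]])[0].round().astype(int); print(p); 
for dy in (0,): print(g[p[1]-12:p[1]+12,p[0]])
L=proj(c,[[.5243,-.105,.018]])[0].round().astype(int);Q=proj(c,[[.5793,-.105,.018]])[0].round().astype(int); print(L,g[L[1],L[0]-8:L[0]+8],Q,g[Q[1],Q[0]-8:Q[0]+8])
E
```

```text
t 44.95 pos [ 0.5511 -0.1472  0.1979] x-axis yaw 90.98 zz -1.0 F [-0.8  0.7 -3.9] w 0.175 gf 79.0
held tx 0.0023 0.0725 ty -0.0348 0.0581
[251 130]
[123 125 125 124 123 124 124 125 123 123 123 110  74  65  92 125 123 120
 121 120 121 120 119 120]
[223 135] [ 83 106 122 123 122 118  93  75  64  84 119 121 120 119 119 118] [279 136] [122 122 122 123 125 112  56  48  68  87 114 127 126 125 125 125]
```

Request:
arm_command:
  series: "1 0 0.001 0.06 0; 1 0 0 0.1 0; 1 0 0 0.08 0; 1 0 0 0.03 0; 1 0 0 0.015 0; 1 0 0 0.012 0; 1 0 0 0.012 0; 1 0 0 0.011 0; 1 0 0 0.01 0; 1 0 0 0 0"

```text
clock: 46.25
position: [0.5513, -0.1472, 0.0656]
ee_rot: [0.701, 0.713, -0.0, -0.0]
ft_force: [1.0, -0.1, -3.5]
grip_width: 0.177
grasp_force: 78.9
```

```bash
python3 - <<'E'
from h import *
state()
E
```

```text
t 46.25 pos [ 0.5513 -0.1472  0.0656] x-axis yaw 90.98 zz -1.0 F [ 1.  -0.1 -3.5] w 0.177 gf 78.9
```

Request:
arm_command:
  series: "0.6 0 0 0 0; 0.6 0 0 0 0; 0.6 0 0 0 0; 0.6 0 0 -0.05 0; 0.6 0 0 -0.1 0; 0.6 0 0 -0.11 0; 0.6 0 0 -0.11 0; 0.6 0 0 -0.09 0; 0.4 0.053 -0.013 0 0; 0.4 0.11 -0.027 0 0"

```text
clock: 47.5
position: [0.5341, -0.0824, 0.2505]
ee_rot: [0.702, 0.712, 0.0, 0.0]
ft_force: [0.9, 1.1, -0.7]
grip_width: 0.6
grasp_force: 0.0
```

Request:
arm_command:
  series: "0.4 0.12 -0.03 0 0; 0.4 0.12 -0.03 0 0; 0.4 0.12 -0.03 0 0; 0.4 0.12 -0.03 0 0; 0.4 0.12 -0.03 0 0; 0.4 0.12 -0.03 0 0; 0.4 0.12 -0.03 0 0; 0.4 0.12 -0.03 0 0; 0.4 0.11 -0.03 0 0; 0.4 0.05 -0.013 0 0"

```text
clock: 48.75
position: [0.4108, 0.3666, 0.2501]
ee_rot: [0.699, 0.715, -0.0, -0.0]
ft_force: [-0.3, -0.9, -0.5]
grip_width: 0.598
grasp_force: 0.0
```

Request:
arm_command:
  series: "0.4 0 0 0 0; 0.4 0 0 0 0; 0.4 0 0 0 0; 0.4 0 0 0 0; 0.4 0 0 0 0; 0.4 0 0 0 0; 0.4 0 0 0 0; 0.4 0 0 0 0; 0.4 0 0 0 0; 0.4 0 0 0 0"

```text
clock: 50.0
position: [0.4135, 0.3637, 0.2499]
ee_rot: [0.701, 0.713, -0.0, 0.0]
ft_force: [-0.3, -1.1, 0.0]
grip_width: 0.599
grasp_force: 0.0
```

```bash
python3 - <<'E'
from h import *
state(); c=shot("wrist","w12"); top_face(c); h=cv2.cvtColor(c["pixels"],cv2.COLOR_RGB2HSV)
for v in (90,130,160): print(v,[(k.reshape(-1,2).mean(0).round(),rect(c,k,.07)) for k in blobs(mask(c,"red")&cv2.inRange(h[:,:,2],v,255),30)[:2]])
E
```

```text
t 50.0 pos [0.4135 0.3637 0.2499] x-axis yaw 90.98 zz -1.0 F [-0.3 -1.1  0. ] w 0.599 gf 0.0
190 3202.5 [399. 260.] (array([0.5911, 0.2438], dtype=float32), [0.1365, 0.065], 0.9) circ [0.5923 0.255  0.034 ]
190 2459.5 [291. 288.] (array([0.4733, 0.2117], dtype=float32), [0.12, 0.0508], 92.1) circ [0.4701 0.2137 0.034 ]
190 2203.5 [249. 168.] (array([0.4145, 0.3683], dtype=float32), [0.0682, 0.0582], 166.4) circ [0.4132 0.364  0.034 ]
190 1130.0 [385. 363.] (array([0.6002, 0.0957], dtype=float32), [0.1093, 0.0364], 128.5) circ [0.609  0.1044 0.034 ]
205 3130.0 [399. 260.] (array([0.591 , 0.2438], dtype=float32), [0.1363, 0.065], 0.9) circ [0.5923 0.255  0.034 ]
205 2420.5 [291. 288.] (array([0.4733, 0.2114], dtype=float32), [0.1192, 0.0507], 92.1) circ [0.4694 0.2137 0.034 ]
205 2166.5 [250. 168.] (array([0.4145, 0.3682], dtype=float32), [0.0677, 0.0578], 165.9) circ [0.4133 0.3644 0.034 ]
205 1116.0 [385. 363.] (array([0.6002, 0.0957], dtype=float32), [0.1093, 0.0364], 128.5) circ [0.609  0.1044 0.034 ]
90 [(array([249., 176.]), (array([0.4132, 0.3643], dtype=float32), [0.0428, 0.0152], 53.8))]
130 [(array([250., 176.]), (array([0.4135, 0.3646], dtype=float32), [0.0414, 0.0151], 53.3))]
160 [(array([250., 175.]), (array([0.4138, 0.3647], dtype=float32), [0.0402, 0.0147], 53.4))]
```

Request:
arm_command:
  series: "0.4 0 0 0.04 0.042; 0.4 0 0 0.05 0.042; 0.4 0 0 0.05 0.042; 0.4 0 0 0.05 0.042; 0.4 0 0 0.05 0.041; 0.4 0.001 0 0.02 0; 0.4 0 0 0.06 0; 0.4 0 0 0.06 0; 0.4 0 0 0.05 0; 0.4 0 0 0.04 0"

```text
clock: 51.3
position: [0.4139, 0.3641, 0.0612]
ee_rot: [0.893, 0.45, 0.0, -0.0]
ft_force: [-0.1, -0.2, -0.1]
grip_width: 0.598
grasp_force: 0.0
```

Request:
arm_command:
  series: "0.4 0 0 0.012 0; 0.4 0 0 0 0; 1 0 0 0 0; 1 0 0 0 0; 1 0 0 0 0; 1 0 0 0 0; 1 0 0 -0.1 0; 1 0 0 -0.13 0; 1 0 0 -0.12 0; 1 0 0 0 0"

```text
clock: 52.55
position: [0.4148, 0.3654, 0.2004]
ee_rot: [0.894, 0.449, 0.003, -0.0]
ft_force: [0.4, -0.0, -2.8]
grip_width: 0.175
grasp_force: 79.2
```

```bash
python3 - <<'E'
from h import *
o,r=state(); c=shot("wrist","w13"); held(c,o,r,.0578-.034)
E
```

```text
t 52.55 pos [0.4148 0.3654 0.2004] x-axis yaw 53.36 zz -1.0 F [ 0.4 -0.  -2.8] w 0.175 gf 79.2
held tx 0.0019 0.0326 ty -0.0333 0.033
```

Request:
arm_command:
  series: "1 0 0 0 -0.042; 1 0 0 0 -0.042; 1 0 0 0 -0.042; 1 0 0 0 -0.042; 1 0 0 0 -0.041; 1 0 0 0 0; 1 -0.06 0.022 0 0; 1 -0.11 0.041 0 0; 1 -0.11 0.041 0 0; 1 -0.11 0.041 0 0"

```text
clock: 53.85
position: [0.4744, 0.2073, 0.1962]
ee_rot: [0.702, 0.712, -0.001, -0.0]
ft_force: [1.1, 1.0, -3.4]
grip_width: 0.169
grasp_force: 78.9
```

Request:
arm_command:
  series: "1 -0.11 0.041 0 0; 1 -0.11 0.041 0 0; 1 -0.11 0.041 0 0; 1 -0.11 0.041 0 0; 1 -0.11 0.041 0 0; 1 -0.11 0.041 0 0; 1 -0.11 0.041 0 0; 1 -0.11 0.041 0 0; 1 -0.08 0.03 0 0; 1 -0.045 0.015 0 0"

```text
clock: 55.1
position: [0.6302, -0.1922, 0.1956]
ee_rot: [0.703, 0.712, -0.001, -0.001]
ft_force: [-0.2, -0.2, -3.7]
grip_width: 0.178
grasp_force: 78.9
```

Request:
arm_command:
  series: "1 0 0 0 0; 1 0 0 0 0; 1 0 0 0 0; 1 0 0 0 0; 1 0 0 0 0; 1 0 0 0 0; 1 0 0 0 0; 1 0 0 0 0; 1 0 0 0 0; 1 0 0 0 0"

```text
clock: 56.35
position: [0.6305, -0.1904, 0.1971]
ee_rot: [0.701, 0.713, 0.0, 0.0]
ft_force: [0.4, 0.1, -3.2]
grip_width: 0.176
grasp_force: 78.9
```

```bash
python3 - <<'E'
from h import *
o,r=state(); c=shot("wrist","w14"); held(c,o,r,.0578-.034)
for P in ([.631,-.1895+.0375,.018],[.631-.0375,-.1895,.018],[.631+.0375,-.1895,.018]): print(proj(c,[P])[0].round(1))
g=cv2.cvtColor(c["pixels"],cv2.COLOR_RGB2GRAY).astype(int)
p=proj(c,[[.631,-.1895+.0375,.018]])[0].round().astype(int); print(p,g[p[1]-10:p[1]+10,p[0]])
cv2.imwrite("pics/w14c.png",cv2.resize(c["pixels"][60:260,100:370,::-1],None,fx=2.8,fy=2.8))
E
```

```text
t 56.35 pos [ 0.6305 -0.1904  0.1971] x-axis yaw 90.98 zz -1.0 F [ 0.4  0.1 -3.2] w 0.176 gf 78.9
held tx 0.0639 0.0959 ty -0.0151 0.0169
held tx 0.0021 0.0329 ty -0.0323 0.034
[250.8 139.2]
[213.4 175.8]
[286.9 176.9]
[251 139] [121 120 120 118 119 119 120 116  95  65  61  89 123 119 119 120 118 116
 119 119]
```

View pics/w14c.png

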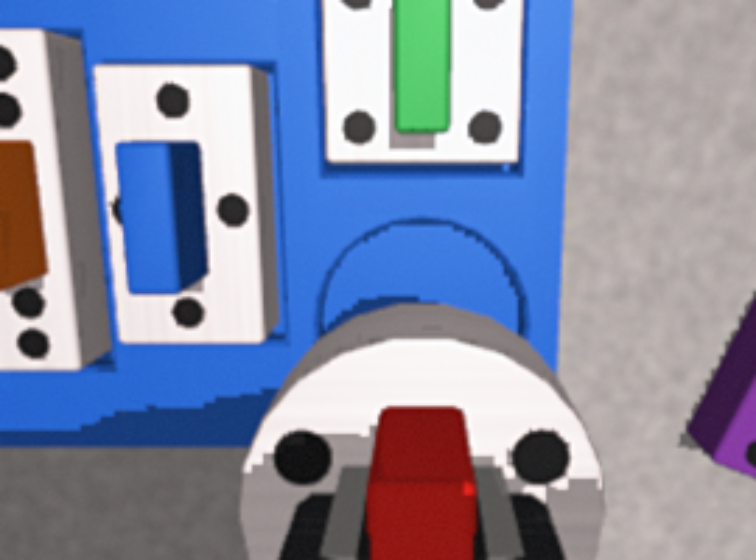

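The crop shows the held round block just in front of its empty round pocket, whose rim spans about (318-527, top at 218). The oblong and square blocks are seated. I'll insert the round block.

Request:
arm_command:
  series: "1 0.003 0.002 0.06 0; 1 0 0 0.1 0; 1 0 0 0.08 0; 1 0 0 0.03 0; 1 0 0 0.015 0; 1 0 0 0.012 0; 1 0 0 0.012 0; 1 0 0 0.011 0; 1 0 0 0.01 0; 1 0 0 0 0"

```text
clock: 57.65
position: [0.631, -0.1892, 0.0648]
ee_rot: [0.701, 0.713, -0.0, -0.0]
ft_force: [0.2, -1.0, -2.6]
grip_width: 0.174
grasp_force: 78.7
```

```bash
python3 - <<'E'
from h import *
state()
E
```

```text
t 57.65 pos [ 0.631  -0.1892  0.0648] x-axis yaw 90.98 zz -1.0 F [ 0.2 -1.  -2.6] w 0.174 gf 78.7
```

Request:
arm_command:
  series: "0.4 0 0 0 0; 0.4 0 0 0 0; 0.4 0 0 0 0; 0.4 0 0 -0.05 0; 0.4 0 0 -0.1 0; 0.4 0 0 -0.12 0; 0.4 0.02 -0.07 -0.12 0; 0.4 0.04 -0.07 -0.12 0; 0.4 0.02 -0.07 -0.05 0; 0.4 0 0 0 0"

```text
clock: 58.9
position: [0.5465, -0.1579, 0.2929]
ee_rot: [0.701, 0.713, 0.0, 0.003]
ft_force: [0.6, -0.2, -0.9]
grip_width: 0.603
grasp_force: 0.0
```

```bash
python3 - <<'E'
from h import *
state(); c=shot("wrist"); t=shot("scene")
for n,z in (("red",.076),("orange",.076),("green",.076),("yellow",.03)):
    k=blobs(mask(c,n),30)[0]; print(n,rect(c,k,z))
top_face(c,.04)
a=cv2.resize(c["pixels"][40:300,:,::-1],(512,260)); b=cv2.resize(t["pixels"][60:320,140:410,::-1],(270,260))
cv2.imwrite("pics/fin.png",np.hstack([a,b]))
E
```

```text
t 58.9 pos [ 0.5465 -0.1579  0.2929] x-axis yaw 91.01 zz -1.0 F [ 0.6 -0.2 -0.9] w 0.603 gf 0.0
red (array([ 0.6307, -0.1876], dtype=float32), [0.0463, 0.0155], 91.6)
orange (array([ 0.4989, -0.1473], dtype=float32), [0.0433, 0.0152], 91.1)
green (array([ 0.6264, -0.0996], dtype=float32), [0.0414, 0.0219], 91.0)
yellow (array([ 0.4497, -0.151 ], dtype=float32), [0.1383, 0.0362], 90.7)
190 4377.5 [233. 151.] (array([ 0.5303, -0.144 ], dtype=float32), [0.1019, 0.092], 91.2) circ [ 0.5283 -0.1406  0.04  ]
190 3995.5 [454.  35.] (array([ 0.7756, -0.0112], dtype=float32), [0.0772, 0.0764], 91.0) circ [ 0.7756 -0.0075  0.04  ]
190 2519.0 [319. 116.] (array([ 0.6296, -0.0999], dtype=float32), [0.0607, 0.0597], 0.9) circ [ 0.63   -0.0992  0.04  ]
190 1296.0 [315. 188.] (array([ 0.6312, -0.1892], dtype=float32), [0.0684, 0.0659], 15.9) circ [ 0.6311 -0.189   0.04  ]
205 4360.0 [233. 151.] (array([ 0.5303, -0.1441], dtype=float32), [0.1019, 0.0917], 91.1) circ [ 0.5283 -0.1406  0.04  ]
205 3957.5 [454.  35.] (array([ 0.7755, -0.0112], dtype=float32), [0.0772, 0.0762], 91.0) circ [ 0.775  -0.0075  0.04  ]
205 2514.5 [319. 116.] (array([ 0.6296, -0.0999], dtype=float32), [0.0607, 0.0597], 0.9) circ [ 0.63   -0.0986  0.04  ]
205 1277.5 [315. 188.] (array([ 0.6319, -0.1903], dtype=float32), [0.0669, 0.0667], 2.9) circ [ 0.6317 -0.1903  0.04  ]
```

View pics/fin.png

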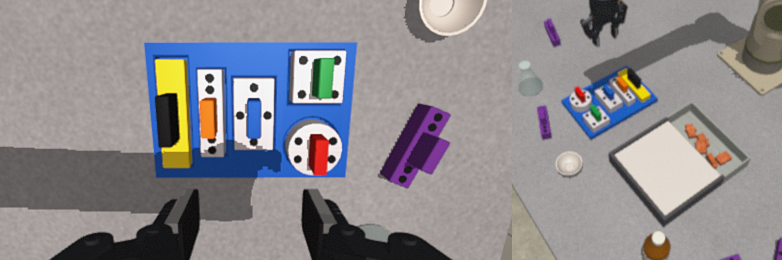

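The final view shows all five pockets filled: scraper (172,112), bar (210,112), oblong (254,112), square (318,75) and round (315,148). The slab is clear, the shards are in the trough and the bystanders haven't moved. I'm handing it in.

```bash
python3 -c "
from workcell import manip
print(manip.hand_in())"
```

```text
the job is handed in; nothing more can be done
None
```

The job is handed in (no verdict was returned): in the last pictures all five shards are in the trough, the scraper is back in its slot, the four blocks sit in their own pockets, and the bottle, flask and dish look unmoved.

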